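Thickness check of a resin specimen block

ROBOT

A 6-joint arm with a two-finger parallel gripper is mounted at the origin on the work surface. World frame = base frame: x ahead of the robot, y to its left, z up, the work surface at z = 0. Lengths are in mm, angles in rad, forces in N, time in s.
With the tool pointing down it reaches from about 300 to 775 mm from the base axis. Payload 14.6 kg.
Tool frame: the origin (TCP) lies between the finger pads; the fingertips stand 22 mm ahead of it and the grasp point (between the pads) lies 3 mm ahead of it; z points along the fingers, y is the direction in which the jaws open and shut (so a half turn about z gives the same grasp; the last joint's range is limited). The gripper opens to 94 mm and grips with 3 to 60 N. Pads are 16 mm wide; open, the fingers measure 119 mm over their backs; the gripper's body (75 mm by 177 mm) begins 78 mm behind the grasp point.
Start: joints at [1.062, 0.3, 1.521, -0, 1.321, -0.067], TCP at [235.158, 497.182, 227.446] pointing down, gripper open.
Joint ranges: [-3.03, 3.03], [-0.79, 2.21], [0.23, 2.52], [-1.04, 4.18], [0, 3.07], [-2.55, 2.55]. Speed limits (rad/s): [2.22, 2.22, 2.57, 3.14, 3.14, 3.14].

INTERFACE

Orientations are given as a unit quaternion [x, y, z, w].
In Python, from bench import bot gives the robot as it stands.
- The arm moves only by the shell command python3 -m creep 'ROWS'. ROWS is text: rows parted by semicolons, each of 7 numbers parted by spaces: the finger opening in mm, from 0 to 94, then the shift along the tool's x, y, z in mm, then the turn, a rotation vector about the tool's x, y, z in degrees. A call has 1 to 12 rows; each row shifts and turns the commanded pose from where the row before left it, along the tool's axes as they then stand; what a row does not reach is not made up. A row lasts 1/10 s, in which the tool goes at most 50 mm and 8.59 degrees, less where a joint would pass 70% of its speed; a pose out of reach is approached as far as the arm can. A call with a gripper value outside its range is refused whole. The fingers move at their own pace and stop on an object; the grip force is fixed at half the most. Time passes only in rows, so rows that do not move let the fingers close. It gives the time, the measured TCP pose, the force and the opening at its end, in the units of the state.
- bot.get_state(): the state, without advancing time (a new reading comes with each control period).
- bot.snapshot(name): name is "scene" or "top" or "wrist"; returns a dict with "frame" (420x560x3 uint8, red, green, blue), "range_z" (420x560 float32, mm along the optical axis (not along the pixel's ray), 0 where there is no reading), "K" (3x3 intrinsics, pixels), "extrinsics" (4x4, takes a point from camera to world coordinates). Camera axes: x right, y down, z forward; pixel columns grow to the right and rows downward; lengths in mm; the calibration is good to about 2 mm. A picture is of the moment at which its call begins.
- bot.close_job(): hands the job in, once; it reports no verdict.
Trained networks look in the newest picture that a camera, given by its name, has taken for a name from the list of things; names that differ only in an ending like _2 or _b are one class to them, and where a whole thing is asked for, a point or a joint stands for the part that bears it (a point fixed in the world has none). Each returns a list of dicts, best first, with "confidence" (0 to 1); they miss things now and then, are a little off and sometimes report something else, mostly with a low value. They report only what shows in the picture. A call takes as long as a camera call. They do not tell look-alikes from the thing itself.
- bot.recognise(camera, query): "point" ([row, column] in pixels, amid what is visible of it).
- bot.regions_of(camera, query): "region" (420x560 bool, what is visible of it) and "point" ([row, column] in pixels, amid what is visible of it).
- bot.spot_point(camera, query): "point" ([row, column] in pixels: a listed point, or the origin of a listed thing).
The state is a dict: "time": time; "joint_pos": joint angles; "qvel": joint speeds; "tau": joint torques, N m; "tcp_pos": TCP position; "ee_rot": TCP orientation; "wrist_force": force on the tool from outside, world axes, zero at the start; "wrist_torque": the same for the moment, N m; "finger_gap": finger opening in mm.
Only numpy, scipy, OpenCV 4.12 (cv2) and the standard library are available. Lean on these libraries where they do the work, as an engineer would, in place of code of your own. Each camera call takes 0.05 s, during which the arm holds its last target. There are 200 camera calls.

TASK

Lift the amber specimen block out of its cradle, set it down on the front of the gauge's base short of the foot, let go, then take it again by its near end and slide it lengthways between the white lines, under the raised foot, until it is fully home against the red stop. Then turn the hand wheel clockwise by its red crank, a full turn or a little more, until the foot stands on the block and is pushed in by about 6 mm, and let go. Leave the blue block, the slide box and the jar alone.

Things in the scene. Friction and masses are not known exactly. Their poses are not given: they have to be found in the camera images.
- amber_block: Loose amber resin block with embedded specimens, 160 (x) x 46 (y) x 30 (z) mm, 0.3 kg; a white dot on top marks its middle. Origin: centre of its underside; x along its length, z up; its ends are alike. It starts in cradle_a, left or right of the gauge, its underside 6 mm above the table, and can be taken there only near its middle, across its 46 mm width.
- blue_block: The same block in blue resin, in the other cradle. Leave it alone.
- cradle_a: Grey plastic cradle, fixed, 176 (x) x 62 (y) x 40 (z) mm, that holds the amber block. Origin: centre of its underside. Its 40 mm high end cheeks hide the block's ends; the sides are open only along the middle 76 mm. Lift the block straight up by 40 mm to clear the cheeks.
- cradle_b: The like cradle that holds the blue block.
- gauge: Fixed thickness gauge. Origin: on the table right under the foot; x points from its open front (robot side) to the red stop, y to the column. Dark base, top at 15 mm, x = -150 to 100 mm, y = -55 to 55 mm; two white lines 47 mm apart show the track. A block that is home has its origin at x = 0, y = 0, z = 15 mm; set down at about x = -100 mm it clears the foot.
- stop (a point): Middle of the face of the red stop on the gauge's base, which the end of the block must meet: at x = 80, y = 0, z = 25 mm in the gauge's frame; the stop is 50 mm wide and 20 mm tall above the base.
- foot_tip (a point): Centre of the underside of the brass foot, 20 mm across, on a thin sprung stem; 79 mm above the table when the wheel is at 0. It hangs below a white arm 20 mm wide (114 to 134 mm above the table at wheel 0) that leaves no room for a gripper over the middle of a block that is home: hold the block near its front end.
- foot (a joint): How far the foot is pushed up into the carriage against its spring, in m: 0 hanging free, 0.016 at its end stop (1 N to start, 2.5 N at 6 mm). The green button on the stem above the arm rises with it.
- carriage (a joint): How far the carriage has been lowered, in m: 0 to 0.055. Driven by the wheel only, 30 mm per turn; it stays where it is left.
- wheel (a joint): Angle of the hand wheel in rad, 0 to 11.4, growing clockwise seen from above, which lowers the carriage; starts at 0.6 to 2.0. From 0 the foot meets a block on the base after 34 mm (7.1 rad). A black disc, 100 mm across, top face 209 mm above the table; stays where it is left; takes about 3 N at the crank.
- wheel_axis (a point): On the vertical axis of the hand wheel (x = 0, y = 95 mm in the gauge's frame, above the 22 mm column), 240 mm above the table, at the height to grip the crank.
- crank_grip (a point): Point to grip on the red crank handle: an upright, freely spinning cylinder 18 mm across on the wheel, from 211 to 253 mm above the table, 38 mm from the wheel's axis; this point is 240 mm above the table.
- slide_box: Bystander: blue and white slide box, 87 x 102 x 36 mm, beyond the work. Origin: centre of its underside.
- jar: Bystander: amber glass jar, 64 mm across, 85 mm tall, beyond the work. Origin: centre of its underside.
Mind the look-alikes: they are no part of the job. Of the things that look like the amber_block, the smaller one is meant.

How it is judged (in metres and radians):
On the way, in this order (a step that is already met when the one before it is completed fails the run):
1. the amber block lies flat on the front of the gauge's base, short of the foot, and is let go (x of amber_block in the frame of gauge between -0.15 and -0.05 m and y of amber_block in the frame of gauge between -0.03 and 0.03 m and z of amber_block in the frame of gauge between 0.012 and 0.019 m and angle between amber_block's own z axis and vertical below 0.05 rad and contact force between the fingers and amber_block below 0.05 N), for 0.1 s.
2. the block is home against the red stop while the foot is still clear of it (x of amber_block in the frame of gauge between -0.005 and 0.005 m and y of amber_block in the frame of gauge between -0.008 and 0.008 m and z of amber_block in the frame of gauge between 0.012 and 0.018 m and angle between the x axis of amber_block and the x axis of gauge, either way round below 0.1 rad and value of joint foot below 0.0015 m and contact force between foot and amber_block below 0.05 N), for 0.1 s.
At the end, for the whole second after the job is handed in: The amber block lies flat on the base, home against the red stop (within 5 mm of x = 0 along the track, 8 mm of y = 0 across it, 0.1 rad of straight), and the foot stands on it, pushed in by 3 to 10 mm, with everything at rest (x of amber_block in the frame of gauge between -0.005 and 0.005 m and y of amber_block in the frame of gauge between -0.008 and 0.008 m and z of amber_block in the frame of gauge between 0.012 and 0.018 m and angle between the x axis of amber_block and the x axis of gauge, either way round below 0.1 rad and value of joint foot between 0.003 and 0.01 m and contact force between foot and amber_block above 0.3 N and linear speed of amber_block below 0.01 m/s and velocity of joint wheel between -0.1 and 0.1 rad/s); the robot touches nothing.
It fails at once if the foot is driven nearly to its end stop (pushed in more than 13 mm) (value of joint foot above 0.013 m).
It fails at once if the blue block, the slide box or the jar is moved by more than 20 mm (distance of any of blue_block, slide_box, jar from where it was at the start of the episode above 0.02 m).
It also fails if it takes over 72 s, if anything falls off the work surface, if the arm or the gripper's body presses on something with over 40 N, if the wrist force passes 120 N, or if a joint passes its speed limit or range.

## Working session

There is one attempt and no reset: what is moved stays moved. The work goes in short steps, Python scripts to look and compute and a shell command to move; the robot and the scene stay as the last step left them, time stands still between calls to the robot, and variables do not carry over. Pictures are saved under pics/ and viewed, on a budget of 10 in all, crops included, one or two more only if the job needs it, and the job is handed in when it is done.

```bash
ls; mkdir -p pics; cat > h.py <<'E'
import numpy as np, cv2
from scipy.spatial.transform import Rotation as R
from bench import bot
def w(s,r,c,z=None):
    K=s["K"];T=np.array(s["extrinsics"])
    if z is None:
        z_=s["range_z"][int(round(r)),int(round(c))]
        p=np.array([(c-K[0][2])/K[0][0],(r-K[1][2])/K[1][1],1])*z_
        return T[:3,:3]@p+T[:3,3]
    d=T[:3,:3]@np.array([(c-K[0][2])/K[0][0],(r-K[1][2])/K[1][1],1])
    return T[:3,3]+d*(z-T[2,3])/d[2]
def cloud(s,m):
    K=s["K"];T=np.array(s["extrinsics"]);r,c=np.nonzero(m&(s["range_z"]>0));z=s["range_z"][r,c]
    p=np.stack([(c-K[0][2])/K[0][0]*z,(r-K[1][2])/K[1][1]*z,z],1)
    return p@T[:3,:3].T+T[:3,3]
def save(s,n): cv2.imwrite("pics/"+n,np.ascontiguousarray(s["frame"][:,:,::-1]))
E
python3 - <<'E'
from h import *
np.set_printoptions(precision=1,suppress=True)
for cam in("top","scene"):
    s=bot.snapshot(cam);save(s,cam+"0.png");print(cam,np.array(s["extrinsics"])[:3,3])
    for q in("amber_block","cradle_a","gauge","jar"):
        for d in bot.regions_of(cam,q):
            P=cloud(s,d["region"]);print(q,round(d["confidence"],2),np.array(d["point"]),P.shape[0],np.median(P,0) if len(P) else "",P[:,2].max() if len(P) else "")
    for q in("amber_block","gauge","stop","foot_tip","wheel_axis","crank_grip"):
        for d in bot.spot_point(cam,q):
            z={"stop":25,"wheel_axis":240,"crank_grip":240,"gauge":0,"amber_block":6,"foot_tip":73}[q]
            print("pt",q,round(d["confidence"],2),np.array(d["point"]),w(s,*d["point"],z))
E
```

```text
pics
top [ 388.4   72.1 1249.3]
amber_block 0.97 [272.7 151.4] 1933 [304.3 475.6  44.1] 53.99798590975024
amber_block 0.9 [217.3 207.2] 779 [478.8 320.3  37.3] 44.77721716092924
amber_block 0.29 [220.1 215.5] 281 [475.2 298.4  33.2] 46.69448868861241
cradle_a 0.82 [221.7 217. ] 374 [470.2 298.   27.9] 46.69448868861241
cradle_a 0.59 [230.1 398.2] 464 [ 450.4 -275.6   32.8] 47.24869059831508
gauge 0.89 [177.7 300. ] 3717 [600.7  32.   17.8] 257.7179938982373
jar 0.79 [145.1 217.2] 396 [705.8 285.8  83.7] 91.61101111428798
pt amber_block 0.88 [219.  206.8] [477.6 324.8   6. ]
pt amber_block 0.7 [270.1 155.1] [313.8 479.6   6. ]
pt gauge 0.72 [175.8 305.4] [624.2  15.3   0. ]
pt gauge 0.2 [166.8 305. ] [653.6  17.1   0. ]
pt stop 0.66 [148.5 298.4] [706.7  40.1  25. ]
pt foot_tip 0.59 [175.7 300.4] [610.4  33.7  73. ]
pt foot_tip 0.48 [167.1 306.1] [637.2  16.9  73. ]
pt wheel_axis 0.97 [167.4 272.9] [599.2 111.  240. ]
pt wheel_axis 0.75 [174.8 301.5] [581.3  36.3 240. ]
pt crank_grip 0.58 [174.2 262. ] [580.6 138.8 240. ]
scene [1029.4  595.3 1040.3]
amber_block 0.76 [289.3 353.8] 880
[... 166 characters left out ...]
3] 47.336709879705154
cradle_a 0.66 [299.8 352.4] 555 [528.6 346.5  29.2] 46.5137117384204
cradle_a 0.4 [260.  250.7] 3463 [627.8  74.8  19. ] 255.7635283029166
gauge 0.64 [255.9 251.5] 3407 [627.5  75.4  19. ] 255.7635283029166
jar 0.74 [333.2 285.7] 717 [725.1 301.1  83.1] 90.42519667056433
pt amber_block 0.96 [293.4 349. ] [488.8 323.6   6. ]
pt amber_block 0.81 [284.6 430.1] [303.1 473.7   6. ]
pt gauge 0.89 [262.8 239.3] [636.   16.6   0. ]
pt gauge 0.35 [341.8 285. ] [717.6 290.1   0. ]
pt stop 0.9 [283.5 223.9] [723.5  51.5  25. ]
pt foot_tip 0.51 [244.3 240. ] [618.8  10.2  73. ]
pt wheel_axis 0.75 [222.1 263.7] [601.  102.7 240. ]
pt crank_grip 0.66 [221.4 279.3] [571.7 129.7 240. ]
```

```bash
python3 - <<'E'
from h import *
a=cv2.imread("pics/top0.png");b=cv2.imread("pics/scene0.png")
c1=cv2.resize(a[100:310,110:440],None,fx=2.4,fy=2.4,interpolation=cv2.INTER_CUBIC)
cv2.imwrite("pics/c1.png",c1)
cv2.imwrite("pics/c2.png",cv2.resize(b[180:330,180:460],None,fx=2.8,fy=2.8,interpolation=cv2.INTER_CUBIC))
E
```

```text
(no output)
```

View pics/c1.png

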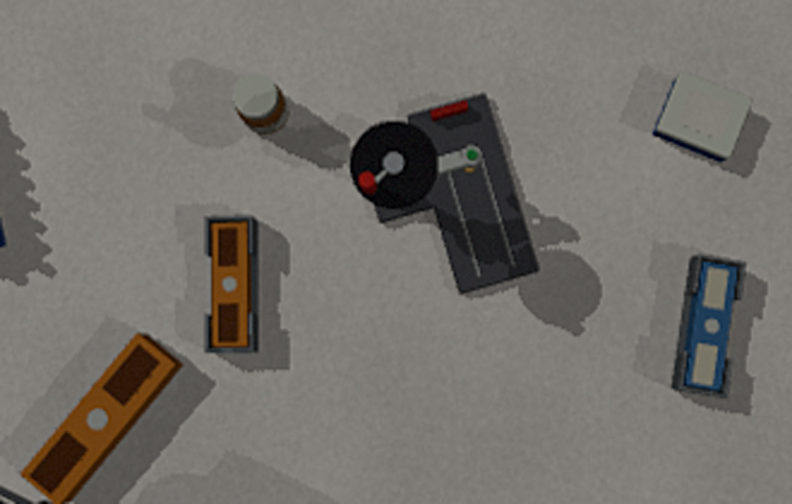

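View pics/c2.png

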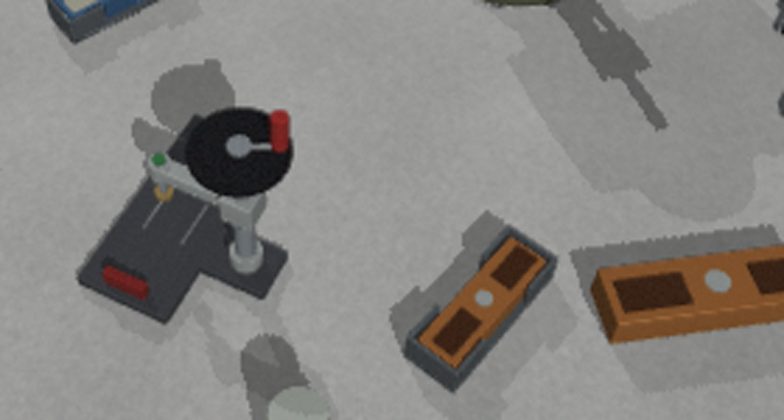

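Two ambers: the large free one at top-image [272,151] (lying in the open, no cradle) and the smaller one at [218,207] sitting in a grey cradle. The smaller, cradled one fits the description. The crank is at about [175,263], the red stop at [146,297], and the gauge track is at about 14° yaw.

```bash
python3 - <<'E'
from h import *
np.set_printoptions(precision=1,suppress=True)
for cam in("top","scene"):
    s=bot.snapshot(cam);hsv=cv2.cvtColor(s["frame"],cv2.COLOR_RGB2HSV)
    d=[d for d in bot.regions_of(cam,"amber_block")]
    for k in d[:2]:
        m=cv2.dilate(k["region"].astype(np.uint8),np.ones((5,5)))>0
        m&=(hsv[...,1]>120)
        r,c=np.nonzero(m); P=np.array([w(s,a,b,36)[:2] for a,b in zip(r,c)],np.float32)
        print(cam,"rect",cv2.minAreaRect(P))
    f=lambda r,c,z:w(s,r,c,z)
    if cam=="top":
        g=lambda x,y,z:w(s,100+(y+.5)/2.4-.5,110+(x+.5)/2.4-.5,z)
        a,b=g(453,172,15),g(479,276,15);e,h=g(483,162,15),g(516,266,15)
        print("lines",a,b,e,h,np.degrees(np.arctan2(*(a-b)[1::-1])),np.degrees(np.arctan2(*(e-h)[1::-1])))
        print("base front",g(460,294,15),g(538,270,15),"far right",g(486,94,15))
        print("hub",g(393,162,215),"green",g(472,155,140),"crank top",g(368,181,253),"stop top",g(450,109,35))
        print("dot",g(229,284,36))
    red=(hsv[...,1]>150)&((hsv[...,0]<6)|(hsv[...,0]>174))&(hsv[...,2]>60)
    n,l,st,ce=cv2.connectedComponentsWithStats(red.astype(np.uint8))
    for i in range(1,n):
        if st[i,4]>8:print(cam,"red",st[i,4],ce[i][::-1],np.median(cloud(s,l==i),0))
print(bot.get_state())
E
```

```text
top rect ((300.6254577636719, 480.7259826660156), (71.16287994384766, 240.25343322753906), 52.60409927368164)
top rect ((479.0667419433594, 322.7912902832031), (162.18235778808594, 52.743499755859375), 2.6721935272216797)
lines [635.2  38.2  15. ] [497.9   1.5  15. ] [649.5  -1.2  15. ] [512.2 -46.6  15. ] 14.967573975145422 18.296675488800016
base front [473.8  25.9  15. ] [507.6 -75.4  15. ] far right [741.7  -3.7  15. ]
hub [605.  110.5 215. ] green [631.2  19.4 140. ] crank top [575.8 135.2 253. ] stop top [714.9  44.3  35. ]
dot [478.3 324.   36. ]
top red 25 [139.2  81.4] [706.8 703.5  80.8]
top red 20 [141.8  67.7] [697.4 744.6  80.6]
top red 56 [145.1 296.8] [715.   45.   34.8]
top red 22 [147.7  82.6] [679.7 697.4  80.6]
top red 26 [161.2  73. ] [638.5 725.   80.3]
top red 21 [166.3  86.9] [623.8 680.3  80.4]
top red 20 [169.9  74. ] [611.4 718.3  81. ]
top red 45 [174.9 262.4] [576.3 137.7 252.1]
top red 20 [175.9  89.2] [594.4 670.5  80.7]
top red 30 [189.1  79.5] [553.6 698.4  80.2]
top red 30 [195.1  94.8] [536.4 649.5  78.7]
top red 23 [198.4  80.7] [526.5 691.   80.5]

[... 286 characters left out ...]
ed 83 [226.5 279.4] [583.2 141.7 241. ]
scene red 95 [280.4 224.4] [718.4  48.4  34.4]
scene red 75 [384.  451.9] [545.6 653.9  77.6]
scene red 77 [392.4 469.8] [534.  692.1  77.2]
scene red 81 [404.8 467.1] [562.5 700.4  77.9]
scene red 81 [408.8 446.1] [602.6 671.4  78.7]
scene red 15 [418.3 444. ] [624.5 677.   80. ]
{'time': 1.3, 'joint_pos': array([ 1.1,  0.3,  1.5,  0. ,  1.3, -0.1]), 'qvel': array([-0.,  0.,  0., -0., -0., -0.]), 'tau': array([  0. , -53.2, -35.3,   0.1,   0. ,   0. ]), 'tcp_pos': array([235.2, 497.2, 227.4]), 'ee_rot': array([ 0.2,  1. ,  0. , -0. ]), 'wrist_force': array([-1.6,  1.5,  0.2]), 'wrist_torque': array([-0. ,  0.1,  0. ]), 'finger_gap': 94.01693454086376}
```

```bash
cat >> h.py <<'E'
GO=np.array([633.,19.,0.]);GY=17.1
def go(x,y,z,yaw,st=None):
    "turn about tool z first, then shift in the turned tool axes"
    s=bot.get_state();Q=R.from_quat(s["ee_rot"]);M=Q.as_matrix()
    cur=np.degrees(np.arctan2(M[1,0],M[0,0]));d=(yaw-cur+90)%180-90
    T=R.from_euler("z",cur+d,degrees=True)*R.from_euler("x",180,degrees=True)
    rv=(Q.inv()*T).as_rotvec(degrees=True)
    sh=T.inv().apply(np.array([x,y,z])-s["tcp_pos"])
    print("t",round(s["time"],2),"tcp",s["tcp_pos"].round(1),"yaw",round(cur,2),"gap",round(s["finger_gap"],1),"F",np.round(s["wrist_force"],1),"q6",round(s["joint_pos"][5],2))
    print("turn",rv.round(2),"then shift",sh.round(1))
def g(x,y):
    a=np.radians(GY);return GO[0]+x*np.cos(a)-y*np.sin(a),GO[1]+x*np.sin(a)+y*np.cos(a)
E
python3 -c "
from h import *
go(479,324,180,2.6)"
```

```text
t 1.3 tcp [235.2 497.2 227.4] yaw 154.69 gap 94.0 F [-1.6  1.5  0.2] q6 -0.07
turn [  0.    -0.   -27.91] then shift [-235.7 -184.1   47.4]
```

```bash
python3 -m creep '94 0 0 0 0 0 -7; 94 0 0 0 0 0 -7; 94 0 0 0 0 0 -7; 94 0 0 0 0 0 -6.9; 94 -20 -16 0 0 0 0; 94 -36 -28 8 0 0 0; 94 -36 -28 8 0 0 0; 94 -36 -28 8 0 0 0; 94 -36 -28 8 0 0 0; 94 -36 -28 8 0 0 0; 94 -36 -28 8 0 0 0;94 0 0 0 0 0 0'
python3 - <<'E'
from h import *
go(479,324,180,2.6)
s=bot.snapshot("wrist");save(s,"w1.png")
hsv=cv2.cvtColor(s["frame"],cv2.COLOR_RGB2HSV)
for d in bot.regions_of("wrist","amber_block"):
    m=d["region"];P=cloud(s,m);P=P[P[:,2]>31];print(d["confidence"],d["point"],len(P),np.median(P,0),cv2.minAreaRect(P[:,:2].astype(np.float32)))
for d in bot.spot_point("wrist","amber_block"):print(d["confidence"],d["point"],w(s,*d["point"],6))
E
```

```text
time: 2.5
tcp_pos: [482.2, 320.7, 178.1]
ee_rot: [-0.02, 1.0, -0.001, -0.001]
wrist_force: [-0.7, 0.2, -0.2]
finger_gap: 94.1
t 2.5 tcp [482.2 320.7 178.1] yaw -177.67 gap 94.1 F [-0.7  0.2 -0.2] q6 -1.09
turn [-0.07 -0.06 -0.27] then shift [ 3.1  3.5 -1.9]
0.81 [64.7, 427.0] 11738 [338.21288666 453.59734017  43.6290683 ] ((330.94573974609375, 461.752197265625), (66.04186248779297, 164.6827850341797), 52.54917526245117)
0.77 [199.4, 279.0] [481.25093992 323.49609726   6.        ]
0.67 [39.2, 438.2] [307.77562552 478.6667588    6.        ]
```

View pics/w1.png

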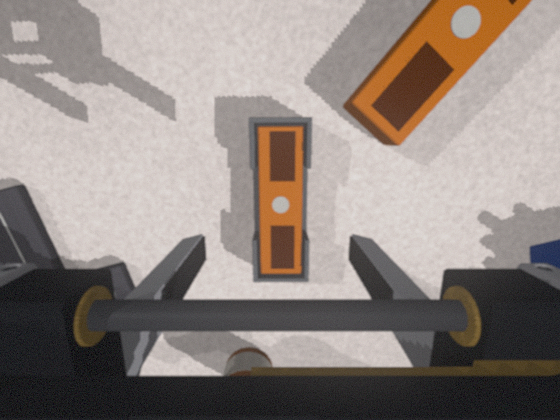

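The small amber block sits squarely in its cradle under the gripper (dot at [204,280]), with the open jaws across its width. The decoy is at top right.

```bash
python3 - <<'E'
from h import *
s=bot.snapshot("wrist");hsv=cv2.cvtColor(s["frame"],cv2.COLOR_RGB2HSV)
print(w(s,204.3,280.5,36),w(s,204.3,280.5),"cam",np.array(s["extrinsics"])[:3,3])
m=(hsv[...,1]>130)&(hsv[...,0]>5)&(hsv[...,0]<25);m[:100]=0;m[:,:230]=0;m[:,330:]=0;m[285:]=0
r,c=np.nonzero(m);P=np.array([w(s,a,b,36)[:2] for a,b in zip(r,c)],np.float32);rc=cv2.minAreaRect(P);print(rc)
p=w(s,204.3,280.5,36)
go(p[0],p[1],35,3 )
E
```

```text
[477.4183041  328.56501609  36.        ] [477.62578698 328.58772286  35.07672084] cam [409.79143612 321.16398035 336.93315699]
((480.01348876953125, 324.6988830566406), (158.9768524169922, 45.72700119018555), 2.6010591983795166)
t 2.7 tcp [478.6 324.6 179.7] yaw -177.37 gap 93.7 F [ 0.5 -0.6 -0.5] q6 -1.08
turn [ 0.01  0.01 -0.37] then shift [  1.    4.  144.7]
```

```bash
python3 -m creep '94 -1 0 30 0 0 0; 94 0 0 30 0 0 0; 94 0 0 30 0 0 0; 94 0 0 25 0 0 0; 94 0 0 15 0 0 0; 94 0 0 10 0 0 0; 94 0 0 4.5 0 0 0; 94 0 0 0 0 0 0;94 0 0 0 0 0 0; 40 0 0 0 0 0 0; 40 0 0 0 0 0 0; 40 0 0 0 0 0 0'; python3 -m creep '40 0 0 0 0 0 0; 40 0 0 0 0 0 0; 40 0 0 0 0 0 0; 40 0 0 0 0 0 0'
```

```text
time: 3.9
tcp_pos: [480.3, 324.1, 35.3]
ee_rot: [-0.023, 1.0, 0.0, 0.0]
wrist_force: [0.3, -0.1, 0.8]
finger_gap: 73.6
time: 4.3
tcp_pos: [480.2, 324.1, 34.9]
ee_rot: [-0.023, 1.0, -0.0, 0.0]
wrist_force: [-0.6, -0.2, 0.6]
finger_gap: 46.1
```

```bash
python3 -m creep '40 0 0 -6 0 0 0; 40 0 0 -15 0 0 0; 40 0 0 -25 0 0 0; 40 0 0 -30 0 0 0; 40 0 0 -20 0 0 0; 40 0 0 -6 0 0 0; 40 0 0 0 0 0 0'; python3 -c "
from h import *
bot.get_state()
go(440,60,138,GY)
go(*g(-100,0),138,GY)"
```

```text
time: 5.0
tcp_pos: [480.4, 324.2, 137.9]
ee_rot: [-0.023, 1.0, 0.0, 0.001]
wrist_force: [-0.5, -0.3, -4.3]
finger_gap: 46.1
t 5.0 tcp [480.4 324.2 137.9] yaw -177.42 gap 46.1 F [-0.5 -0.3 -4.3] q6 -1.09
turn [  0.03   0.08 -14.52] then shift [ 1.163e+02 -2.406e+02 -1.000e-01]
t 5.0 tcp [480.4 324.2 137.9] yaw -177.42 gap 46.1 F [-0.5 -0.3 -4.3] q6 -1.09
turn [  0.03   0.08 -14.52] then shift [ 4.390e+01 -3.365e+02 -1.000e-01]
```

```bash
python3 -m creep '40 0 0 0 0 0 -5; 40 0 0 0 0 0 -5; 40 0 0 0 0 0 -4.5; 40 10 -20 0 0 0 0; 40 20 -40 0 0 0 0; 40 20 -40 0 0 0 0; 40 20 -40 0 0 0 0;40 20 -40 0 0 0 0; 40 17 -40 0 0 0 0;40 9 -20 0 0 0 0; 40 0 0 0 0 0 0;40 0 0 0 0 0 0'; python3 - <<'E'
from h import *
np.set_printoptions(precision=1,suppress=True)
go(*g(-100,0),138,GY)
s=bot.snapshot("wrist");save(s,"w2.png")
for cam in("wrist","top"):
  if cam=="top": s=bot.snapshot("top");save(s,"t2.png")
  for q,z in(("stop",25),("foot_tip",73),("wheel_axis",240),("crank_grip",240)):
    for d in bot.spot_point(cam,q)[:2]:print(cam,q,round(d["confidence"],2),np.array(d["point"]),w(s,*d["point"],z))
E
```

```text
time: 6.2
tcp_pos: [439.6, 60.5, 136.3]
ee_rot: [-0.148, 0.989, 0.0, -0.001]
wrist_force: [0.1, 0.4, -2.6]
finger_gap: 46.2
t 6.2 tcp [439.6  60.5 136.3] yaw -162.98 gap 46.2 F [ 0.1  0.4 -2.6] q6 -1.81
turn [ 0.  -0.1 -0.1] then shift [-72.7 -96.5  -1.7]
top stop 0.63 [148.9 298.7] [705.4  39.1  25. ]
top foot_tip 0.57 [167.2 302.7] [636.7  27.2  73. ]
top wheel_axis 0.64 [166.5 272.4] [601.5 112.4 240. ]
top crank_grip 0.63 [174.3 263.8] [580.5 134.1 240. ]
```

View pics/w2.png

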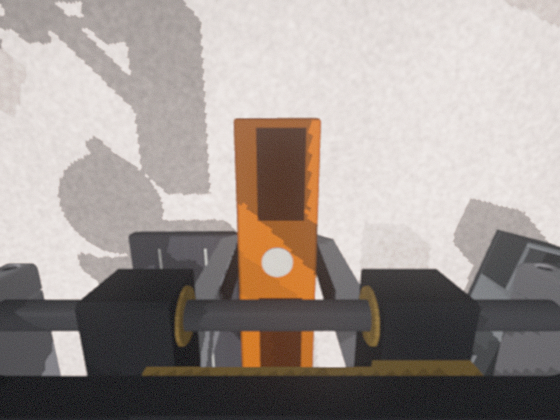

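The block is held squarely at its middle (dot [262,278]); the gauge base front and its lines show at [245,180], left of the block.

```bash
python3 -m creep '40 -15 -20 0 0 0 0; 40 -29 -39 0 0 0 0; 40 -22 -28 0 0 0 0; 40 -7 -10 0 0 0 0;40 0 0 25 0 0 0;40 0 0 25 0 0 0;40 0 0 20 0 0 0; 40 0 0 7 0 0 0; 40 0 0 0 0 0 0'; python3 - <<'E'
from h import *
np.set_printoptions(precision=1,suppress=True)
go(*g(-100,0),44.5,GY)
s=bot.snapshot("wrist");save(s,"w3.png")
E
```

```text
time: 7.6
tcp_pos: [537.6, -10.4, 59.4]
ee_rot: [-0.149, 0.989, 0.0, -0.001]
wrist_force: [-0.5, 0.1, -3.4]
finger_gap: 45.9
t 7.6 tcp [537.6 -10.4  59.4] yaw -162.9 gap 45.9 F [-0.5  0.1 -3.4] q6 -1.96
turn [ 0.  -0.1 -0. ] then shift [ 0.2  0.1 14.9]
```

View pics/w3.png

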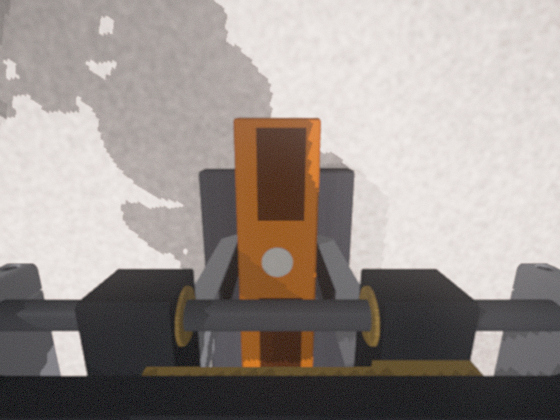

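The block is aligned and centred over the base (base edges at columns 201 and 353, block centre at 278). I'll lower it and let go.

```bash
python3 -m creep '40 0 0 8 0 0 0; 40 0 0 5 0 0 0; 40 0 0 1.5 0 0 0; 40 0 0 0 0 0 0; 40 0 0 0 0 0 0; 94 0 0 0 0 0 0;94 0 0 0 0 0 0;94 0 0 0 0 0 0;94 0 0 0 0 0 0;94 0 0 0 0 0 0;94 0 0 0 0 0 0;94 0 0 0 0 0 0'; python3 -m creep '94 0 0 0 0 0 0;94 0 0 0 0 0 0;94 0 0 -15 0 0 0;94 0 0 -25 0 0 0;94 15 0 -25 0 0 0;94 30 0 -20 0 0 0;94 30 0 0 0 0 0;94 20 0 0 0 0 0;94 0 0 0 0 0 0;94 0 0 0 0 0 0'
python3 - <<'E'
from h import *
np.set_printoptions(precision=1,suppress=True)
go(*g(-170,0),44.5,GY)
s=bot.snapshot("wrist");save(s,"w4.png")
hsv=cv2.cvtColor(s["frame"],cv2.COLOR_RGB2HSV)
m=(hsv[...,1]>130)&(hsv[...,0]>5)&(hsv[...,0]<25)
m=cv2.morphologyEx(m.astype(np.uint8),cv2.MORPH_OPEN,np.ones((5,5)))>0
P=cloud(s,m);P=P[(P[:,2]>35)&(P[:,2]<55)];print(len(P),np.median(P,0),cv2.minAreaRect(P[:,:2].astype(np.float32)))
E
```

```text
time: 8.85
tcp_pos: [538.1, -10.7, 45.5]
ee_rot: [-0.149, 0.989, -0.0, 0.0]
wrist_force: [-0.5, 0.1, -0.6]
finger_gap: 93.8
time: 9.85
tcp_pos: [447.9, -38.6, 130.8]
ee_rot: [-0.148, 0.989, -0.0, 0.0]
wrist_force: [-0.5, 0.0, 0.6]
finger_gap: 94.3
t 9.85 tcp [447.9 -38.6 130.8] yaw -162.94 gap 94.3 F [-0.5  0.   0.6] q6 -2.04
turn [-0.   0.1 -0. ] then shift [-23.9   0.7  86.3]
2934 [510.4 -15.8  45.3] ((526.9216918945312, -13.78973388671875), (137.20257568359375, 45.51784896850586), 17.0626163482666)
```

View pics/w4.png

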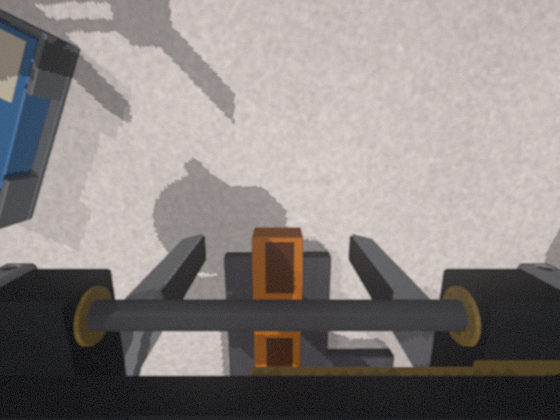

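```bash
python3 -m creep '94 -12 0.5 15 0 0 0; 94 -12 0 25 0 -5 0;94 0 0 9 0 -5 0; 94 0 0 0 0 -5 0; 94 0 0 0 0 -3 0; 94 0 0 0 0 0 0;94 0 0 0 0 0 0'; python3 - <<'E'
from h import *
np.set_printoptions(precision=3,suppress=True)
s=bot.get_state();M=R.from_quat(s["ee_rot"]).as_matrix();print(M)
x,y=g(-170,0)
print(s["tcp_pos"],M.T@(np.array([x,y,45])-s["tcp_pos"]),"fwd100",M.T@np.array([*(np.array(g(100,0))-g(0,0)),0]))
E
```

```text
time: 10.6
tcp_pos: [471.4, -30.8, 81.5]
ee_rot: [-0.147, 0.977, 0.023, 0.154]
wrist_force: [0.8, -0.7, 0.8]
finger_gap: 94.0
[[-0.909 -0.294  0.294]
 [-0.28   0.956  0.091]
 [-0.308  0.    -0.951]]
[471.449 -30.825  81.529] [12.137  0.117 34.466] fwd100 [-95.146   0.013  30.778]
```

```bash
python3 -m creep '94 6 0 17 0 0 0; 94 4 0 11 0 0 0; 94 2 0 6 0 0 0; 94 0 0 0 0 0 0; 40 0 0 0 0 0 0;40 0 0 0 0 0 0;40 0 0 0 0 0 0;40 0 0 0 0 0 0;40 0 0 0 0 0 0;40 0 0 0 0 0 0;40 0 0 0 0 0 0'; python3 -m creep '40 -4.8 0 1.5 0 0 0; 40 -4.8 0 1.5 0 0 0;40 -9.5 0 3.1 0 0 0;40 -9.5 0 3.1 0 0 0;40 -9.5 0 3.1 0 0 0;40 -9.5 0 3.1 0 0 0;40 -9.5 0 3.1 0 0 0;40 -9.5 0 3.1 0 0 0;40 0 0 0 0 0 0;40 0 0 0 0 0 0';python3 - <<'E'
from h import *
np.set_printoptions(precision=1,suppress=True)
s=bot.get_state();print(s["tcp_pos"],s["wrist_force"],s["wrist_torque"])
s=bot.snapshot("scene");save(s,"s5.png");f=s["frame"]
cv2.imwrite("pics/s5c.png",cv2.resize(f[180:310,160:340,::-1],None,fx=4,fy=4,interpolation=cv2.INTER_CUBIC))
E
```

```text
time: 11.7
tcp_pos: [470.0, -31.2, 45.5]
ee_rot: [-0.147, 0.977, 0.023, 0.155]
wrist_force: [-1.2, -0.8, 0.9]
finger_gap: 45.7
time: 12.7
tcp_pos: [537.4, -10.4, 45.5]
ee_rot: [-0.147, 0.977, 0.023, 0.155]
wrist_force: [2.5, 0.4, 0.1]
finger_gap: 45.4
[537.4 -10.4  45.5] [2.5 0.4 0.1] [ 0.2 -0.3 -0. ]
```

View pics/s5c.png

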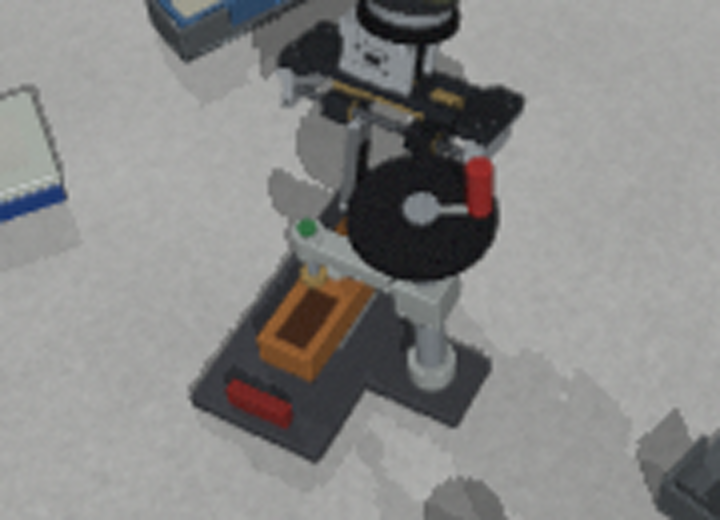

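The block (front end at crop [350,290]) lies straight on the track under the foot, about 30 mm short of the red stop, and the gripper is clear of the wheel. I'll continue gently.

```bash
python3 -m creep '40 -5.7 0 1.85 0 0 0;40 -5.7 0 1.85 0 0 0;40 -5.7 0 1.85 0 0 0;40 -3.8 0 1.25 0 0 0;40 0 0 0 0 0 0;40 0 0 0 0 0 0'; for i in 1 2 3 4 5; do :; done; python3 -m creep '40 -1.9 0 .6 0 0 0;40 0 0 0 0 0 0'; python3 -m creep '40 -1.9 0 .6 0 0 0;40 0 0 0 0 0 0';python3 -m creep '40 -1.4 0 .45 0 0 0;40 0 0 0 0 0 0'
```

```text
time: 13.35
tcp_pos: [558.0, -4.1, 45.5]
ee_rot: [-0.147, 0.977, 0.023, 0.155]
wrist_force: [2.3, 1.5, 0.7]
finger_gap: 45.6
time: 13.55
tcp_pos: [559.5, -3.6, 45.5]
ee_rot: [-0.147, 0.977, 0.023, 0.154]
wrist_force: [-3.8, -0.4, 4.1]
finger_gap: 45.9
time: 13.75
tcp_pos: [561.4, -3.0, 45.5]
ee_rot: [-0.147, 0.977, 0.023, 0.154]
wrist_force: [-2.3, -1.7, 5.8]
finger_gap: 45.9
time: 13.95
tcp_pos: [562.7, -2.6, 45.5]
ee_rot: [-0.147, 0.977, 0.023, 0.154]
wrist_force: [-4.6, -0.4, 5.3]
finger_gap: 45.7
```

```bash
python3 -m creep '40 -1 0 .3 0 0 0;40 0 0 0 0 0 0';python3 -m creep '40 -1 0 .3 0 0 0;40 0 0 0 0 0 0';  python3 - <<'E'
from h import *
s=bot.snapshot("scene");f=s["frame"]
cv2.imwrite("pics/s6c.png",cv2.resize(f[230:300,190:290,::-1],None,fx=7,fy=7,interpolation=cv2.INTER_CUBIC))
E
```

```text
time: 14.15
tcp_pos: [563.7, -2.3, 45.5]
ee_rot: [-0.147, 0.977, 0.023, 0.154]
wrist_force: [-3.8, -1.2, 5.8]
finger_gap: 45.7
time: 14.35
tcp_pos: [564.6, -2.0, 45.5]
ee_rot: [-0.147, 0.977, 0.023, 0.154]
wrist_force: [-4.7, -1.4, 5.0]
finger_gap: 45.8
```

View pics/s6c.png

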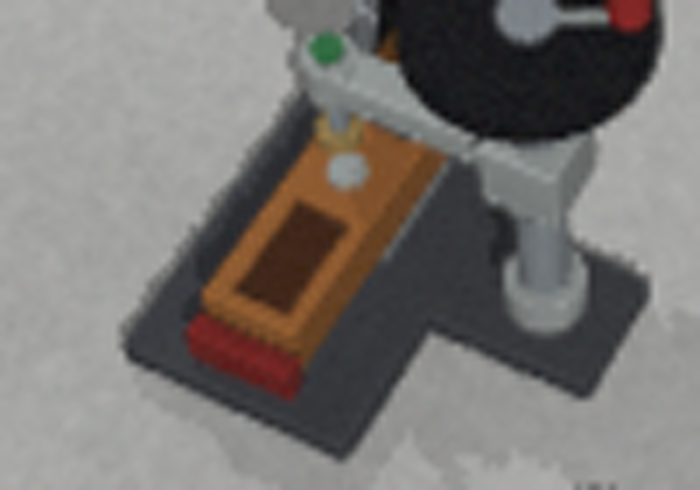

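The block's far end appears to touch the red stop (crop [250,335]) and it lies straight. I'll press on in small steps until the force confirms it.

```bash
for i in 1; do python3 -m creep '40 -1 0 .3 0 0 0;40 0 0 0 0 0 0'; python3 -m creep '40 -1 0 .3 0 0 0;40 0 0 0 0 0 0'; python3 -m creep '40 -1 0 .3 0 0 0;40 0 0 0 0 0 0';  done
```

```text
time: 14.6
tcp_pos: [565.6, -1.7, 45.5]
ee_rot: [-0.147, 0.977, 0.023, 0.154]
wrist_force: [-4.2, -2.5, 5.1]
finger_gap: 45.7
time: 14.8
tcp_pos: [566.4, -1.5, 45.6]
ee_rot: [-0.147, 0.977, 0.023, 0.154]
wrist_force: [-7.9, -1.9, 8.7]
finger_gap: 45.5
time: 15.0
tcp_pos: [566.5, -1.5, 45.5]
ee_rot: [-0.147, 0.977, 0.023, 0.153]
wrist_force: [-20.7, -6.7, 18.5]
finger_gap: 45.6
```

Contact with the stop is confirmed: the TCP stalls at 566.5 and the force jumps to about 20 N. I'll ease off, release and withdraw.

```bash
python3 -m creep '40 0.9 0 -.3 0 0 0;40 0 0 0 0 0 0;94 0 0 0 0 0 0;94 0 0 0 0 0 0;94 0 0 0 0 0 0;94 0 0 0 0 0 0;94 0 0 0 0 0 0;94 0 0 0 0 0 0;94 0 0 0 0 0 0'; python3 -m creep '94 0 0 -10 0 0 0;94 0 0 -25 0 0 0; 94 5 0 -40 0 0 0;94 30 0 -30 0 0 0;94 30 0 -35 0 5 0;94 30 0 -35 0 5 0;94 20 0 -35 0 5 0;94 10 0 -35 0 3 0;94 0 0 0 0 0 0;94 0 0 0 0 0 0'
python3 - <<'E'
from h import *
np.set_printoptions(precision=1,suppress=True)
go(440,-40,250,GY)
for cam in("wrist","top","scene"):
    s=bot.snapshot(cam);save(s,cam+"7.png");hsv=cv2.cvtColor(s["frame"],cv2.COLOR_RGB2HSV)
    def comp(name,m,mn=6):
        n,l,st,ce=cv2.connectedComponentsWithStats(m.astype(np.uint8))
        for i in range(1,n):
            if st[i,4]>mn:
                P=cloud(s,l==i)
                if len(P) and 400<np.median(P[:,0])<760 and -80<np.median(P[:,1])<220: print(cam,name,st[i,4],ce[i][::-1],np.median(P,0),"top",P[:,2].max())
    comp("red",(hsv[...,1]>150)&((hsv[...,0]<6)|(hsv[...,0]>174))&(hsv[...,2]>60))
    comp("green",(hsv[...,1]>110)&(hsv[...,0]>45)&(hsv[...,0]<85)&(hsv[...,2]>50))
    for q,z in(("wheel_axis",240),("crank_grip",240)):
        for d in bot.spot_point(cam,q)[:2]:print(cam,q,round(d["confidence"],2),np.array(d["point"]),w(s,*d["point"],z))
    # points from depth around gauge, in gauge frame
    P=cloud(s,np.ones((420,560),bool));a=np.radians(GY);D=P-GO;X=D[:,0]*np.cos(a)+D[:,1]*np.sin(a);Y=-D[:,0]*np.sin(a)+D[:,1]*np.cos(a)
    k=(abs(X)<7)&(Y>15)&(Y<42)&(P[:,2]>95)&(P[:,2]<150);print("arm top z",k.sum(),np.median(P[k,2]))
    k=(np.hypot(X,Y-95)<70)&(P[:,2]>198)&(P[:,2]<216);print("disc",k.sum(),np.median(P[k,2]),(X[k].min()+X[k].max())/2,(Y[k].min()+Y[k].max())/2,np.ptp(X[k]),np.ptp(Y[k]))
    k=(np.hypot(X,Y-95)<12)&(P[:,2]>198);print("hub z",k.sum(),P[k,2].max() if k.any() else 0)
E
```

```text
time: 15.9
tcp_pos: [567.3, -1.2, 45.6]
ee_rot: [-0.147, 0.977, 0.023, 0.155]
wrist_force: [-0.3, -0.2, -0.3]
finger_gap: 93.4
time: 16.9
tcp_pos: [396.4, -53.7, 252.8]
ee_rot: [-0.148, 0.989, -0.0, 0.001]
wrist_force: [0.2, 0.8, -1.4]
finger_gap: 94.0
t 16.9 tcp [396.4 -53.7 252.8] yaw -162.92 gap 94.0 F [ 0.2  0.8 -1.4] q6 -2.1
turn [-0.1  0.1 -0. ] then shift [-45.7   0.3   2.8]
arm top z 0 nan
  return _methods._mean(a, axis=axis, dtype=dtype,
  ret = ret.dtype.type(ret / rcount)
Traceback (most recent call last):
ValueError: zero-size array to reduction operation minimum which has no identity
```

View pics/wrist7.png

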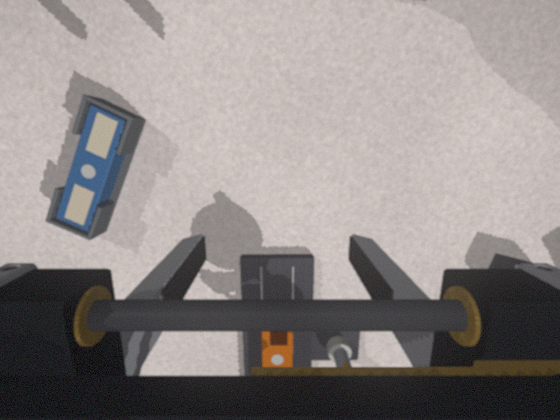

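The wrist camera cannot see the wheel from here; only the near end of the block between the lines shows, at [350,277]. I'll use the top and scene cameras.

```bash
cat > m.py <<'E'
from h import *
np.set_printoptions(precision=1,suppress=True)
def meas(tag):
  for cam in("top","scene"):
    s=bot.snapshot(cam);save(s,cam+tag+".png");hsv=cv2.cvtColor(s["frame"],cv2.COLOR_RGB2HSV)
    def comp(name,m,mn=6):
        n,l,st,ce=cv2.connectedComponentsWithStats(m.astype(np.uint8))
        for i in range(1,n):
            if st[i,4]>mn:
                P=cloud(s,l==i)
                if len(P) and 400<np.median(P[:,0])<760 and -80<np.median(P[:,1])<220: print(cam,name,st[i,4],ce[i][::-1],np.median(P,0),"top",P[:,2].max())
    comp("red",(hsv[...,1]>150)&((hsv[...,0]<6)|(hsv[...,0]>174))&(hsv[...,2]>60))
    comp("green",(hsv[...,1]>110)&(hsv[...,0]>45)&(hsv[...,0]<85)&(hsv[...,2]>50))
    P=cloud(s,np.ones((420,560),bool));a=np.radians(GY);D=P-GO;X=D[:,0]*np.cos(a)+D[:,1]*np.sin(a);Y=-D[:,0]*np.sin(a)+D[:,1]*np.cos(a)
    k=(abs(X)<6)&(Y>14)&(Y<40)&(P[:,2]>75)&(P[:,2]<150)
    if k.any():print("arm top z",k.sum(),np.percentile(P[k,2],[20,50,80]))
    k=(np.hypot(X,Y-95)<70)&(P[:,2]>198)&(P[:,2]<216)
    if k.any():print("disc",k.sum(),np.median(P[k,2]),"centre g",(X[k].min()+X[k].max())/2,(Y[k].min()+Y[k].max())/2,np.ptp(X[k]),np.ptp(Y[k]))
    k=(np.hypot(X,Y-95)<12)&(P[:,2]>198)
    if k.any():print("hub z",P[k,2].max())
    k=(abs(X)<90)&(abs(Y)<35)&(P[:,2]>41)&(P[:,2]<49)
    if k.any():print("block top",k.sum(),P[k,2].mean(),"x",X[k].min(),X[k].max(),"y",Y[k].min(),Y[k].max())
  print(bot.get_state()["time"])
E
python3 -c "
from m import *
meas('8')"
```

```text
top red 41 [144.7 296.4] [715.9  48.1  36.3] top 42.141136935641725
top red 48 [175.  262.4] [576.2 136.6 252.9] top 257.1793077521976
top green 12 [164.2 306.3] [632.   20.2 136.8] top 140.43130586929692
arm top z 39 [128.3 129.4 131.9]
disc 1007 210.01409148185394 centre g -0.11085126139746748 94.85955636814519 98.69207565192156 98.41237658169527
hub z 218.3115596853752
block top 537 45.889634921733084 x -79.42796142145608 85.69033086449234 y -24.01050335802244 22.600342874208692
scene red 82 [226.4 279.4] [583.5 142.1 242.5] top 256.9005629059493
scene red 93 [280.4 224.4] [718.2  49.3  34. ] top 40.213434737308035
scene green 12 [236.8 236.3] [635.6  22.  137.5] top 140.18184520449927
arm top z 30 [129.1 129.7 131. ]
disc 903 209.77198576910712 centre g 2.1036805765649653 95.98131983947476 99.38066048494301 98.16754413957186
hub z 218.2658372859588
block top 459 45.75910377309924 x -68.9861898138844 82.4057309623936 y -23.034508044162216 24.049459840298475
17.15
```

```bash
python3 - <<'E'
from h import *
go(577.4,135.7,300,-163+180)
# clockwise circle in tool axes, 10 deg rows from gauge-angle 121.4
for k in range(0,48):
    a,b=np.radians(121.4-10*k),np.radians(121.4-10*(k+1))
    print(f"40 {-38*(np.cos(b)-np.cos(a)):.1f} {38*(np.sin(b)-np.sin(a)):.1f} 0 0 0 0",end="; " if k%12!=11 else "\n")
E
```

```text
t 17.15 tcp [396.2 -53.6 251.5] yaw -162.91 gap 93.9 F [0.2 0.4 0.2] q6 -2.1
turn [ 0.05 -0.07  0.09] then shift [-228.6  128.1  -48.5]
40 -5.9 2.9 0 0 0 0; 40 -6.4 1.9 0 0 0 0; 40 -6.6 0.7 0 0 0 0; 40 -6.6 -0.4 0 0 0 0; 40 -6.4 -1.6 0 0 0 0; 40 -6.1 -2.7 0 0 0 0; 40 -5.5 -3.7 0 0 0 0; 40 -4.8 -4.6 0 0 0 0; 40 -3.9 -5.3 0 0 0 0; 40 -2.9 -5.9 0 0 0 0; 40 -1.9 -6.4 0 0 0 0; 40 -0.7 -6.6 0 0 0 0
40 0.4 -6.6 0 0 0 0; 40 1.6 -6.4 0 0 0 0; 40 2.7 -6.1 0 0 0 0; 40 3.7 -5.5 0 0 0 0; 40 4.6 -4.8 0 0 0 0; 40 5.3 -3.9 0 0 0 0; 40 5.9 -2.9 0 0 0 0; 40 6.4 -1.9 0 0 0 0; 40 6.6 -0.7 0 0 0 0; 40 6.6 0.4 0 0 0 0; 40 6.4 1.6 0 0 0 0; 40 6.1 2.7 0 0 0 0
40 5.5 3.7 0 0 0 0; 40 4.8 4.6 0 0 0 0; 40 3.9 5.3 0 0 0 0; 40 2.9 5.9 0 0 0 0; 40 1.9 6.4 0 0 0 0; 40 0.7 6.6 0 0 0 0; 40 -0.4 6.6 0 0 0 0; 40 -1.6 6.4 0 0 0 0; 40 -2.7 6.1 0 0 0 0; 40 -3.7 5.5 0 0 0 0; 40 -4.6 4.8 0 0 0 0; 40 -5.3 3.9 0 0 0 0
40 -5.9 2.9 0 0 0 0; 40 -6.4 1.9 0 0 0 0; 40 -6.6 0.7 0 0 0 0; 40 -6.6 -0.4 0 0 0 0; 40 -6.4 -1.6 0 0 0 0; 40 -6.1 -2.7 0 0 0 0; 40 -5.5 -3.7 0 0 0 0; 40 -4.8 -4.6 0 0 0 0; 40 -3.9 -5.3 0 0 0 0; 40 -2.9 -5.9 0 0 0 0; 40 -1.9 -6.4 0 0 0 0; 40 -0.7 -6.6 0 0 0 0
```

```bash
python3 -m creep '94 0 0 -28 0 0 0; 94 0 0 -20.5 0 0 0; 94 -30 17 0 0 0 0;94 -38 21 0 0 0 0;94 -38 21 0 0 0 0;94 -38 21 0 0 0 0;94 -38 22 0 0 0 0;94 -30 17 0 0 0 0;94 -16.5 9 0 0 0 0;94 0 0 0 0 0 0;94 0 0 0 0 0 0'; python3 -c "
from m import *
meas('9');go(577.4,135.7,246,17.1)"
```

```text
time: 18.25
tcp_pos: [577.0, 135.6, 300.0]
ee_rot: [-0.149, 0.989, -0.0, -0.001]
wrist_force: [0.4, 0.2, -0.8]
finger_gap: 94.4
top red 20 [143.5 300.5] [719.9  34.1  36. ] top 418.84169788281486
top red 25 [176.9 263.4] [571.4 133.1 249.8] top 390.9731471286851
top green 12 [164.2 306.3] [632.8  20.3 136.3] top 138.42206467472397
arm top z 10 [127.1 129.7 130.5]
disc 115 210.17819929949815 centre g -17.812404475402808 96.56178474526433 30.65798439873886 91.9809888158195
hub z 584.8848293822571
block top 451 45.80127548877047 x -79.24700469108564 85.77101774935741 y -23.783368787014737 22.644796831213103
scene red 85 [226.7 279.4] [583.3 141.6 241.9] top 257.45466361483875
scene red 95 [280.5 224.5] [718.4  48.7  33.9] top 39.66520504462335
scene green 12 [236.8 236.3] [636.   21.5 136.7] top 140.18393180631722
arm top z 28 [127.8 129.9 130.9]
disc 907 209.90036023834307 centre g 1.0304436989378445 95.9688071005233 101.01377105643988 99.20849292392805
hub z 586.2520056655746
block top 438 45.88214755437962 x -68.92542792937427 82.50306138178628 y -24.52670228444021 24.081451816010773
18.35
t 18.35 tcp [576.8 135.1 300.8] yaw -162.95 gap 93.6 F [-0.3  0.1 -0. ] q6 -1.7
turn [ 0.  -0.  -0.1] then shift [-0.7  0.4 54.8]
```

```bash
python3 -m creep '94 -0.7 0.4 20 0 0 0; 94 0 0 18 0 0 0; 94 0 0 11 0 0 0; 94 0 0 5 0 0 0; 94 0 0 0 0 0 0; 10 0 0 0 0 0 0;10 0 0 0 0 0 0;10 0 0 0 0 0 0;10 0 0 0 0 0 0;10 0 0 0 0 0 0;10 0 0 0 0 0 0;10 0 0 0 0 0 0'; python3 -m creep '10 0 0 0 0 0 0;10 0 0 0 0 0 0;10 0 0 0 0 0 0'; python3 -c "
from h import *
s=bot.get_state();p=s['tcp_pos'];c=np.array(g(.8,95.4));d=p[:2]-c;print(c,np.hypot(*d),np.degrees(np.arctan2(d[1],d[0]))-GY,s['wrist_force'])"
```

```text
time: 19.55
tcp_pos: [577.8, 136.3, 246.9]
ee_rot: [-0.149, 0.989, -0.0, 0.0]
wrist_force: [-0.5, -0.3, 0.3]
finger_gap: 41.4
time: 19.85
tcp_pos: [577.8, 136.5, 246.9]
ee_rot: [-0.149, 0.989, 0.0, -0.0]
wrist_force: [-3.7, 7.5, 2.3]
finger_gap: 17.2
[605.71318738 110.41788587] 38.20364752949195 119.91625039147465 [-3.69599138  7.5280602   2.27315393]
```

```bash
python3 -m creep '10 -5.9 2.9 0 0 0 0; 10 -6.4 1.9 0 0 0 0; 10 -6.6 0.7 0 0 0 0; 10 -6.6 -0.4 0 0 0 0; 10 -6.4 -1.6 0 0 0 0; 10 -6.1 -2.7 0 0 0 0'; python3 -c "
from h import *
s=bot.get_state();p=s['tcp_pos'];c=np.array(g(.8,95.4));d=p[:2]-c;print(np.hypot(*d),np.degrees(np.arctan2(d[1],d[0]))-GY,s['wrist_force'])"
```

```text
time: 20.45
tcp_pos: [614.4, 147.3, 246.8]
ee_rot: [-0.148, 0.989, -0.001, -0.001]
wrist_force: [-6.1, -12.3, 4.3]
finger_gap: 17.6
37.860113938749606 59.62879647705099 [ -6.06066565 -12.32045699   4.28962919]
```

Turning smoothly (60° done, low force). Continuing.

```bash
python3 -m creep '10 -5.5 -3.7 0 0 0 0; 10 -4.8 -4.6 0 0 0 0; 10 -3.9 -5.3 0 0 0 0; 10 -2.9 -5.9 0 0 0 0; 10 -1.9 -6.4 0 0 0 0; 10 -0.7 -6.6 0 0 0 0; 10 0.4 -6.6 0 0 0 0; 10 1.6 -6.4 0 0 0 0; 10 2.7 -6.1 0 0 0 0; 10 3.7 -5.5 0 0 0 0; 10 4.6 -4.8 0 0 0 0; 10 5.3 -3.9 0 0 0 0'; python3 -c "
from h import *
s=bot.get_state();p=s['tcp_pos'];c=np.array(g(.8,95.4));d=p[:2]-c;print(np.hypot(*d),np.degrees(np.arctan2(d[1],d[0]))-GY,s['wrist_force'])"
```

```text
time: 21.65
tcp_pos: [634.9, 86.6, 246.8]
ee_rot: [-0.149, 0.989, 0.001, 0.0]
wrist_force: [-1.6, 4.3, 0.7]
finger_gap: 17.3
37.65947982833146 -56.24408893407475 [-1.56235993  4.28699187  0.6997236 ]
```

```bash
python3 -m creep '10 5.9 -2.9 0 0 0 0; 10 6.4 -1.9 0 0 0 0; 10 6.6 -0.7 0 0 0 0; 10 6.6 0.4 0 0 0 0; 10 6.4 1.6 0 0 0 0; 10 6.1 2.7 0 0 0 0;10 5.5 3.7 0 0 0 0; 10 4.8 4.6 0 0 0 0; 10 3.9 5.3 0 0 0 0; 10 2.9 5.9 0 0 0 0; 10 1.9 6.4 0 0 0 0; 10 0.7 6.6 0 0 0 0'; python3 -m creep '10 -0.4 6.6 0 0 0 0; 10 -1.6 6.4 0 0 0 0; 10 -2.7 6.1 0 0 0 0; 10 -3.7 5.5 0 0 0 0; 10 -4.6 4.8 0 0 0 0; 10 -5.3 3.9 0 0 0 0;10 0 0 0 0 0 0'; python3 -c "
from m import *
s=bot.get_state();p=s['tcp_pos'];c=np.array(g(.8,95.4));d=p[:2]-c;print(np.hypot(*d),np.degrees(np.arctan2(d[1],d[0]))-GY,s['wrist_force'])
meas('10')"
```

```text
time: 22.85
tcp_pos: [568.9, 98.4, 246.9]
ee_rot: [-0.148, 0.989, -0.001, -0.001]
wrist_force: [-2.7, -4.3, 2.4]
finger_gap: 17.4
time: 23.55
tcp_pos: [578.3, 137.2, 246.8]
ee_rot: [-0.149, 0.989, 0.0, 0.0]
wrist_force: [0.7, 3.9, 1.4]
finger_gap: 17.2
38.312921019248 118.63745794922741 [0.7 3.9 1.4]
top red 27 [143.9 299.1] [718.2  38.8  36.9] top 368.7031377678876
top green 13 [166.2 305.5] [633.   19.1 108.2] top 113.75456984598713
arm top z 4 [ 99.7 101.5 102.6]
disc 51 209.77818507028724 centre g -30.198839187131473 96.1210765882541 15.609737296258963 83.22921868043434
hub z 533.5696715662102
block top 485 45.748108455135075 x -79.38380312382758 88.20920470723676 y -23.776177502467057 22.669422076161382
scene red 64 [226.9 278.5] [585.8 140.4 241.7] top 256.74521546729704
scene red 96 [280.5 224.5] [717.9  48.3  33.4] top 39.004675968832316
scene green 14 [242.5 237.3] [635.   22.  108.4] top 110.65252484157827
arm top z 32 [ 98.3  99.5 101.4]
disc 859 209.8097453219632 centre g 2.2370297558363212 96.533397108461 97.192781653977 98.10078025342028
hub z 532.9093818319001
block top 405 45.83058657469738 x -70.0326790763293 82.33977806213214 y -23.41647928282356 23.798713406352892
23.65
```

One full turn lowered the arm 30 mm and the button only 28 mm, so the foot is in by about 1.4 mm. I need about 55° more.

```bash
python3 -m creep '10 -5.9 2.9 0 0 0 0; 10 -6.4 1.9 0 0 0 0; 10 -6.6 0.7 0 0 0 0; 10 -6.6 -0.4 0 0 0 0; 10 -6.4 -1.6 0 0 0 0; 10 -3.1 -1.2 0 0 0 0;10 0 0 0 0 0 0; 10 0 0 0 0 0 0'; python3 -c "
from m import *
s=bot.get_state();p=s['tcp_pos'];c=np.array(g(.8,95.4));d=p[:2]-c;print(np.hypot(*d),np.degrees(np.arctan2(d[1],d[0]))-GY,s['wrist_force'])
meas('11')"
```

```text
time: 24.45
tcp_pos: [611.5, 147.7, 246.8]
ee_rot: [-0.148, 0.989, -0.001, 0.0]
wrist_force: [0.9, -7.8, 1.5]
finger_gap: 17.5
37.76417634481067 64.13168755089384 [ 0.9 -7.8  1.5]
top red 29 [144.  299.1] [717.7  38.9  36.6] top 365.0627483696627
top green 13 [166.2 305.5] [633.   19.  106.9] top 109.34919587375794
arm top z 37 [93.7 94.9 98. ]
disc 146 209.44060573910815 centre g -5.949133039307423 67.92926607555302 68.2229276176619 44.81186202915389
hub z 540.1346960413075
block top 542 45.69235391515085 x -79.131119596159 82.36166590122222 y -23.57516644685829 22.550070565467166
scene red 74 [236.5 272.1] [618.4 150.2 241.6] top 255.8913391982494
scene red 94 [280.5 224.5] [717.8  50.   33.4] top 39.03443412687193
scene green 15 [242.5 237.1] [635.2  20.4 107.7] top 110.26361862609747
arm top z 33 [93.7 94.9 96.3]
disc 613 209.8101684906951 centre g 7.42771107486109 96.1084062120404 88.87683708936129 99.32515452035918
hub z 539.6317048387806
block top 419 45.84713796875429 x -69.6697529563737 81.89074289627962 y -23.540383353869984 23.27787775859297
24.55
```

```bash
python3 -m creep '94 0 0 0 0 0 0;94 0 0 0 0 0 0;94 0 0 0 0 0 0;94 0 0 0 0 0 0;94 0 0 0 0 0 0;94 0 0 0 0 0 0;94 0 0 0 0 0 0;94 0 0 -15 0 0 0;94 0 0 -25 0 0 0;94 0 0 -25 0 0 0;94 20 0 0 0 0 0;94 40 0 0 0 0 0'; python3 -m creep '94 40 0 0 0 0 0;94 40 0 0 0 0 0;94 40 0 0 0 0 0;94 20 0 0 0 0 0;94 0 0 0 0 0 0;94 0 0 0 0 0 0'; python3 - <<'E'
from m import *
meas('12')
f=cv2.imread("pics/scene12.png");cv2.imwrite("pics/s12c.png",cv2.resize(f[180:310,160:340],None,fx=4,fy=4,interpolation=cv2.INTER_CUBIC))
E
```

```text
time: 25.75
tcp_pos: [553.5, 131.3, 311.5]
ee_rot: [-0.149, 0.989, 0.0, 0.0]
wrist_force: [0.3, 0.2, 0.7]
finger_gap: 94.1
time: 26.35
tcp_pos: [419.7, 90.1, 312.3]
ee_rot: [-0.149, 0.989, -0.0, 0.001]
wrist_force: [-0.0, -0.0, 0.9]
finger_gap: 94.2
top red 41 [144.7 296.4] [715.7  48.1  35.5] top 40.99142203920269
top red 47 [162.5 259.1] [609.3 146.6 253.3] top 256.17732674763124
top green 13 [166.2 305.5] [633.2  19.1 108.4] top 111.42071930229417
arm top z 35 [93.4 95.2 97.3]
disc 1018 210.05551847086292 centre g 0.19505974132039228 94.84296808148551 99.28152060270784 98.35841673367275
hub z 217.52935808155485
block top 568 45.906812884459335 x -79.12201838045175 80.72331033013342 y -23.6463917237012 22.407463807022303
scene red 101 [236.3 272.9] [616.8 151.9 242. ] top 256.7210428005342
scene red 95 [280.4 224.4] [718.3  49.5  33.6] top 40.523792417543405
scene green 16 [242.4 237.2] [634.6  20.6 108. ] top 110.69976805315241
arm top z 28 [94.5 94.9 96.2]
disc 885 209.94617339459467 centre g 1.4729665939507868 95.62113034186176 100.1534068048619 100.24185740919032
hub z 217.39841319468076
block top 420 45.58061590424704 x -64.69684046854293 82.07575299905542 y -24.335815572443103 24.922613020535653
26.45
```

View pics/s12c.png

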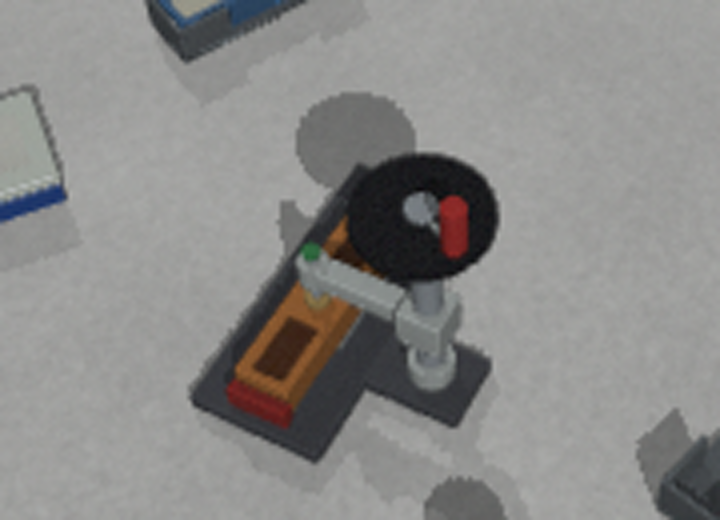

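The block is home against the stop, the foot stands on it (crop [315,300]), and the robot is clear. Handing in.

```bash
python3 -c "
from h import *
print(bot.close_job(),bot.get_state()['time'])"
```

```text
the job is handed in; nothing more can be done
the job is handed in; nothing more can be done
```

The job is done and handed in at about 26.5 s of the 72 s allowed; no verdict was reported.

- **Block:** I lifted the small amber block from its cradle and set it on the base at about x = -100 mm. After letting go, I took it again by its near end with the gripper leaned back, and slid it home. At the stop the tool stalled and the force rose to about 20 N.
- **Wheel:** I turned the crank clockwise by about 415°, released it and withdrew.
- **Last checks:**
  - The block's top is at about 45 mm, and it spans about x = -79 to 81 mm and y = -24 to 22 mm in the gauge's frame.
  - The arm dropped about 35 mm and the green button about 29 mm, so the foot is pushed in by about 6 mm (limits 3 to 10 mm).
- **Disagreements:** The top and scene cameras differed by 1 to 2 mm. Depth read about 1 mm high, which I corrected for. The scene camera could not see the block's near end, hidden by the wheel.
- **Not measured:** I did not measure the blue block, slide box or jar at the end. The arm kept clear of all three.

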